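# Clip the long headed shaft into the bench fixture

### The job

Take the long headed shaft from the wooden rack and load it in the bench fixture: with its head on the outside of the fork next to the sliding end stop, push it down past the sprung jaw until it lies fully home in both forks and the jaw has snapped shut over it. Then slide the end stop up against the shaft's head, so that the head is held snugly between the stop and the fork, and let go. Do not drop or throw the shaft, and leave the other shafts in the rack and the other things on the bench where they are.

Things in the scene. Friction and masses are not known exactly. Their poses are not given: they have to be found in the camera images.
- shaft: Long headed steel shaft to load, 0.3 kg: shank 20 mm in diameter, 156 mm long; round head 36 mm in diameter, 14 mm thick, on one end. Origin (grip here) on its centre line, 88 mm from the plain end, 68 mm from the head's inner face. y axis along it towards the head; may be rolled about y. Starts level in one of the rack's slots, head to the robot's left, centre line 41 mm above the table.
- shaft_head (a point): Centre of the outer face of the shaft's head, 82 mm from the shaft's origin along its y axis.
- rack: Fixed wooden rack, 210 x 88 x 47 mm: two notched rails 14 mm thick (centres y = +-37 mm) with three slots at x = -65, 0, +65 mm, in which shafts lie along the rack's y axis. Between the rails (y -30 to +30 mm) it is open for the fingers down to 8 mm high end slats. The shafts swap slots from start to start. Origin: centre of its underside.
- plain_shaft: Other shaft in the rack, 20 mm in diameter, 170 mm long, without a head; y along it, origin at mid-length. To be left there.
- short_shaft: Other shaft in the rack: headed like the one wanted but only 124 mm long (shank 110 mm, 20 mm in diameter, head 36 mm in diameter); y along it towards its head, origin on the centre line 52 mm from the plain end. To be left there.
- fixture: Fixed steel base plate 110 x 295 x 12 mm (y -87 to +208 mm) with two aluminium forks 24 mm wide at y = +-56 mm (open between for the fingers, y +-44) and an end stop beyond the +y fork. Origin: plate's underside below the seat; z up, y along the seated shaft towards the stop. Fixed prongs on the -x side (face x = -10.8 mm, flared lead-in z 74 to 87 mm), seat floor z = 35 mm, low lip at +x.
- seat (a point): Centre of the clip: where the shaft's origin lies when it is home, 45 mm above the fixture's underside, on the centre line; axes as the fixture's. Lower the shaft straight down on to it, centre line within 4 mm of this one in x.
- jaw (a joint): Angle of the black sprung jaw (rad): two tines on one hinge bar on the forks' +x side (bar at x = 20, z = 16 mm). 0 shut (the spring holds it there), grows as the tines swing outwards to +x. A 20 mm shaft pushed down opens it to about 0.2, then it snaps back to 0 above the shaft. Pushing past takes roughly 3 to 12 N.
- jaw_nose (a point): Tip of the jaw's noses, midway between the two tines: when shut, 3 mm to the +x side of the centre line and 57 mm above the fixture's underside. The sloped tops of the tines reach up to z = 84 mm.
- stop (a joint): Travel of the end stop (m), 0 to 0.075: grows as it slides towards the fork (fixture -y). At 0 its face is at fixture y = +142 mm; with the shaft's head held against the fork it reads 0.060. Starts at 0 to 0.03, takes about 2 N to slide, stays where left. Pushed on against the head, it slides the clipped shaft along until the head meets the fork (outer cheek at y = +68 mm).
- stop_face (a point): Centre of the end stop's flat steel face, at the height of the seated shaft's centre line; axes as the fixture's, the face looks to -y.
- stop_grip (a point): Where to pinch the end stop's upright aluminium fin from above: the fin is 16 mm thick (along fixture x), 26 mm long (along y); this point is 15 mm below its top and 77 mm above the fixture's underside.
- driver: Screwdriver, 190 mm long, black handle, lying on the bench; a bystander. Origin at its underside, x along it.
- yellow_bin: Open yellow bin 110 x 100 x 55 mm; a bystander. Origin: centre of its underside.
- jar: Clear jar with a steel lid, 60 mm in diameter, 80 mm tall; a bystander. Origin: centre of its underside.
- parts_cup: Clear open cup, 68 mm in diameter, 60 mm tall; a bystander. Origin: centre of its underside.
- collar: Steel ring lying flat, 52 mm in diameter, 18 mm tall; a bystander. Origin: centre of its underside.

How it is judged (in metres and radians):
On the way, in this order (a step that is already met when the one before it is completed fails the run):
1. the held shaft pushes the jaw open (value of joint jaw above 0.08 rad and contact force between shaft and the fingers above 0.5 N).
2. the shaft lies in both forks, head beyond the fork on the stop's side, the jaw shut over it (z of shaft in the frame of seat between -0.003 and 0.003 m and x of shaft in the frame of seat between -0.003 and 0.003 m and y of shaft_head in the frame of seat above 0.078 m and angle between the y axis of shaft and the y axis of fixture, either way round below 0.05 rad and value of joint jaw below 0.04 rad), for 0.1 s.
At the end, for the whole second after the job is handed in: Shaft in both forks, within 3 mm of the seat in height and sideways, parallel within 0.05 rad; its head outside the fork on the stop side, within 4 mm of touching it; jaw shut over it (below 0.04 rad); end stop face within 3 mm of the head; at rest (all of step 2 and y of shaft_head in the frame of seat below 0.086 m and y of stop_face in the frame of shaft_head below 0.003 m and linear speed of shaft below 0.02 m/s).
It fails at once if the shaft is dropped or thrown (faster than 0.5 m/s while the fingers do not touch it) (linear speed of shaft above 0.5 m/s and contact force between shaft and the fingers below 0.05 N).
It fails at once if another shaft is moved more than 20 mm (distance of any of plain_shaft, short_shaft from where it was at the start of the episode above 0.02 m).
It fails at once if a bystander on the bench is moved more than 30 mm (distance of any of driver, yellow_bin, jar, parts_cup, collar from where it was at the start of the episode above 0.03 m).
It also fails if it takes over 50 s, if anything falls off the work surface, if the arm or the gripper's body presses on something with over 40 N, if the wrist force passes 120 N, or if a joint passes its speed limit or range.

### The arm

A 6-joint arm with a two-finger parallel gripper is mounted at the origin on the work surface. World frame = base frame: x ahead of the robot, y to its left, z up, the work surface at z = 0. Lengths are in mm, angles in rad, forces in N, time in s.
With the tool pointing down it reaches from about 400 to 925 mm from the base axis. Payload 12.5 kg.
Tool frame: the origin (TCP) lies between the finger pads; the fingertips stand 19 mm ahead of it and the grasp point (between the pads) is the TCP (env.tips_ahead is the distance from the TCP to the fingertips, in mm); z points along the fingers, y is the line along which they close (so a half turn about z gives the same grasp; the last joint's range is limited). The gripper opens to 95 mm and grips with 3 to 60 N. Pads are 20 mm wide; open, the fingers measure 119 mm over their backs; the gripper's body (75 mm by 180 mm) begins 59 mm behind the grasp point.
Start: joints at [-1.38, 0.491, 1.559, -0, 1.092, -0.106], TCP at [182.811, -597.683, 233.661] pointing down, gripper open.
Joint ranges: [-3.1, 3.1], [-0.84, 2.19], [0.05, 2.79], [-1.13, 4.28], [0.06, 2.93], [-2.69, 2.69]. Speed limits (rad/s): [2.22, 2.22, 2.79, 3.14, 3.14, 3.14].

### API

Orientations are given as [roll, pitch, yaw] about the fixed x, y, z axes, in that order (R = Rz(yaw) Ry(pitch) Rx(roll)).
In Python, from cell import env gives the robot as it stands.
- The arm moves only by the shell command python3 -m crank 'ROWS'. ROWS is JSON, a list of rows, each a list of 5 numbers: the shift along the tool's x, y, z in mm, then the turn about the tool's z in degrees, then the finger opening in mm, from 0 to 95.1. In form: [[dx, dy, dz, yaw, grip], ...]. A call has 1 to 10 rows; each row is the pose to reach, as a shift and turn from the pose commanded when the call began, along the tool's axes at that moment; what a row does not reach only later rows make up. A row lasts 1/12 s, in which the tool goes at most 41.7 mm and 7.16 degrees, less where a joint would pass 70% of its speed; a pose out of reach is approached as far as the arm can. A call with a gripper value outside its range is refused whole. The fingers move at their own pace and stop on an object; the grip force is fixed at half the most. Time passes only in rows, so rows that repeat a pose let the fingers close. It gives the time, the measured TCP pose, the force, the opening and the grip force at its end, in the units of the state.
- env.state(): the state, without advancing time (a new reading comes with each control period).
- env.read_camera(name): name is "scene" or "top"; returns a dict with "img" (400x640x3 uint8, blue, green, red), "K" (3x3 intrinsics, pixels), "k1" (the pictures are not rectified: a ray, as slopes to the right and down, at radius r is drawn at 1 + k1 r^2 times it, then the intrinsics apply), "pose" (4x4, takes a point from camera to world coordinates). Camera axes: x right, y down, z forward; pixel columns grow to the right and rows downward; lengths in mm; the calibration is good to about 2 mm. A picture is of the moment at which its call begins. There is no depth.
- env.job_done(): hands the job in; it is judged then, once.
The state is a dict: "t": time; "joints": joint angles; "qvel": joint speeds; "tau": joint torques, N m; "eef_pos": TCP position; "tcp_rot": TCP orientation; "ft_force": force on the tool from outside, world axes, zero at the start; "moment": the same for the moment, N m; "opening": opening from 0.0 (shut) to 1.0 (fully open); "grip_force": force on a finger pad.
Only numpy, scipy, OpenCV 4.12 (cv2) and the standard library are available. Lean on these libraries where they do the work, as an engineer would, in place of code of your own. Each camera call takes 0.05 s, during which the arm holds its last target. There are 200 camera calls.

## Working session

There is one attempt and no reset: what is moved stays moved. The work goes in short steps, Python scripts to look and compute and a shell command to move; the robot and the scene stay as the last step left them, time stands still between calls to the robot, and variables do not carry over. Pictures are saved under pics/ and viewed, at most 10 in all, crops included, and the job is handed in when it is done.

```bash
mkdir -p pics; ls; cat > h.py <<'E'
import numpy as np, cv2
from cell import env
def ray(c,u,v):
    K=c["K"];p=cv2.undistortPoints(np.array([[[u,v]]],float),np.array(K,float),np.array([c["k1"],0,0,0,0.]))[0,0]
    P=np.array(c["pose"]);return P[:3,3],P[:3,:3]@np.array([p[0],p[1],1])
def onz(c,u,v,z):
    o,d=ray(c,u,v);return o+d*(z-o[2])/d[2]
def proj(c,X):
    P=np.linalg.inv(np.array(c["pose"]));x=P[:3,:3]@np.array(X,float)+P[:3,3]
    return cv2.projectPoints(x.reshape(1,1,3),np.zeros(3),np.zeros(3),np.array(c["K"],float),np.array([c["k1"],0,0,0,0.]))[0].ravel()
def snap(name,f):
    c=env.read_camera(name);cv2.imwrite("pics/"+f,c["img"]);return c
E
python3 - <<'E'
from h import *
import pickle
for n in("top","scene"):
    c=snap(n,n+"0.png");print(n,np.round(c["pose"],3),c["K"],c["k1"]);pickle.dump(c,open(n+"0.pkl","wb"))
print(env.state())
E
```

```text
pics
top [[ 2.800000e-02 -9.960000e-01  8.100000e-02  4.434900e+02]
 [-9.990000e-01 -3.000000e-02 -2.300000e-02  1.551300e+01]
 [ 2.500000e-02 -8.000000e-02 -9.960000e-01  1.094099e+03]
 [ 0.000000e+00  0.000000e+00  0.000000e+00  1.000000e+00]] [[453.87572683   0.         326.58477026]
 [  0.         453.87572683 204.35727201]
 [  0.           0.           1.        ]] -0.12677475482579714
scene [[ 2.680000e-01  6.650000e-01 -6.970000e-01  1.299974e+03]
 [ 9.630000e-01 -1.860000e-01  1.940000e-01 -2.019500e+02]
 [-0.000000e+00 -7.230000e-01 -6.910000e-01  8.285210e+02]
 [ 0.000000e+00  0.000000e+00  0.000000e+00  1.000000e+00]] [[492.53474729   0.         323.09458698]
 [  0.         492.53474729 202.81553677]
 [  0.           0.           1.        ]] -0.034931906048730664
{'t': 0.1, 'joints': array([-1.37962022e+00,  4.91499886e-01,  1.55940427e+00, -1.21180585e-05,
        1.09170697e+00, -1.05621882e-01]), 'qvel': array([-0.00058306,  0.00035681, -0.00010822,  0.00028051, -0.00026489,
        0.00064354]), 'tau': array([ 1.92971187e-03, -6.13621545e+01, -2.58606184e+01,  6.93400903e-02,
        4.70104243e-02, -5.90154127e-05]), 'eef_pos': array([ 182.75407146, -597.46888113,  233.11437206]), 'tcp_rot': array([-3.14057873e+00, -9.66847126e-05,  2.96803528e-01]), 'ft_force': array([-0.07265953,  0.23887796, -1.19537354]), 'moment': array([-0.02218434, -0.00442287, -0.00942303]), 'grip_force': 0.0, 'opening': 1.0023790107097281}
```

View pics/top0.png

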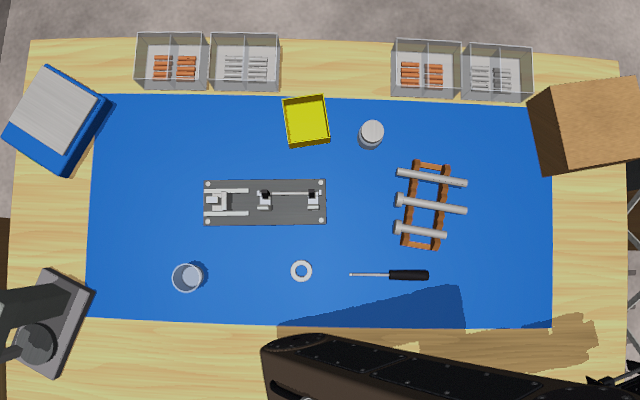

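View pics/scene0.png

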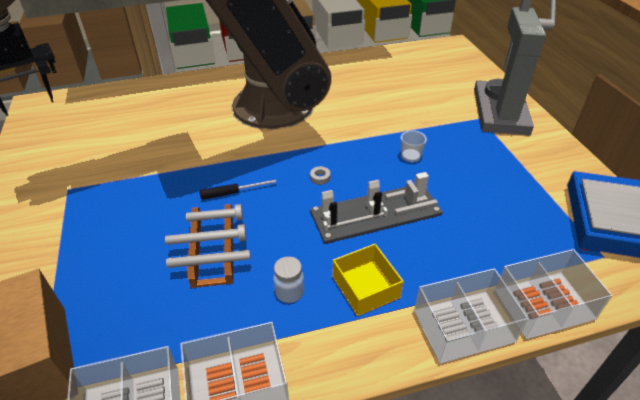

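The top view shows the wanted shaft in the middle slot, with its head near (398,200) and plain end at (467,211). The fixture spans (203..327, 180..227) with the stop at its left (+y), and the black jaw tines are near (265,193) and (313,190). I'll zoom in to get the details.

```bash
python3 - <<'E'
from h import *
import pickle
c=pickle.load(open("top0.pkl","rb"))["img"]
a=cv2.resize(c[170:235,195:335],None,fx=5.6,fy=5.6,interpolation=cv2.INTER_CUBIC)
b=cv2.resize(c[155:255,385:475],None,fx=2.2,fy=2.2,interpolation=cv2.INTER_CUBIC)
o=np.zeros((600,800,3),np.uint8);o[:364,:784]=a[:364,:784];o[370:370+b.shape[0],:b.shape[1]]=b
s=pickle.load(open("scene0.pkl","rb"))["img"][165:245,305:450]
b=cv2.resize(s,None,fx=2.85,fy=2.85,interpolation=cv2.INTER_CUBIC);o[370:370+b.shape[0],300:300+b.shape[1]]=b[:230]
cv2.imwrite("pics/z0.png",o)
E
```

```text
(no output)
```

View pics/z0.png

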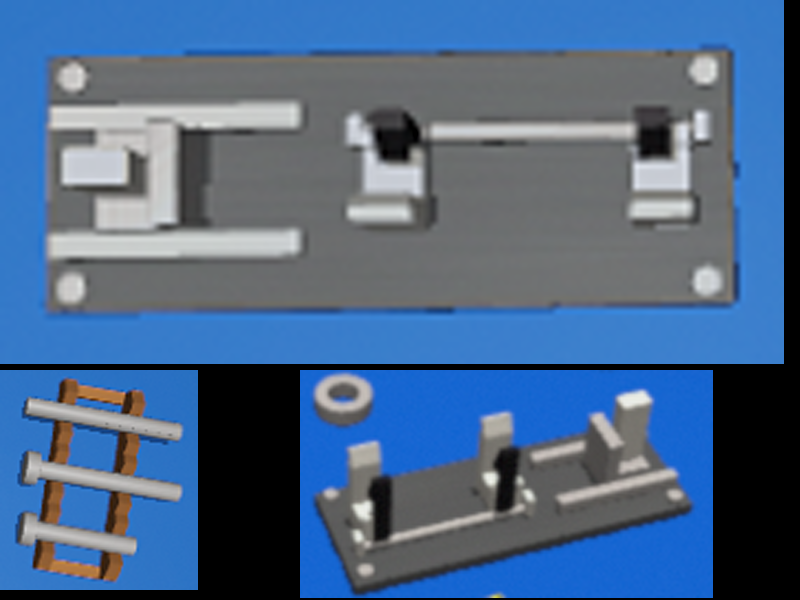

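The zoom shows the middle shaft with its head at left, the rack slightly rotated, the fixture's black tines on the upper (+x) side, and the fin top near (212,199.6) in full-image pixels. Next I'll measure these.

```bash
cat > m.py <<'E'
from h import *
import pickle
def big(m):
    cs,_=cv2.findContours(m.astype(np.uint8),cv2.RETR_EXTERNAL,cv2.CHAIN_APPROX_NONE);return max(cs,key=cv2.contourArea)[:,0]
def plane(c,pts,z): return np.array([onz(c,u,v,z)[:2] for u,v in pts],np.float32)
if __name__=="__main__":
    c=pickle.load(open("top0.pkl","rb"));im=c["img"].astype(int);sat=im.max(2)-im.min(2)
    m=np.zeros(sat.shape,bool);m[172:235,197:333]=sat[172:235,197:333]<50
    r=cv2.minAreaRect(plane(c,big(m),12));b=cv2.boxPoints(r);print("plate",r);
    e=b[np.argsort(b[:,1])];v=e[2:].mean(0)-e[:2].mean(0);L=np.linalg.norm(v);v/=L
    print("seat",e.mean(0)-v*60.5,"ydir",v,"angle from +y",np.degrees(np.arctan2(-v[0],v[1])),L)
    m=np.zeros(sat.shape,bool);m[155:255,388:475]=(sat[155:255,388:475]<60)
    n,l,st,ce=cv2.connectedComponentsWithStats(m.astype(np.uint8))
    for i in range(1,n):
        if st[i,4]<200: continue
        p=plane(c,big(l==i),41);q=cv2.minAreaRect(p);b=cv2.boxPoints(q)
        d,x=p.mean(0),0
        vx,vy,x0,y0=cv2.fitLine(plane(c,np.argwhere(l==i)[:,::-1],41),cv2.DIST_HUBER,0,.01,.01).ravel()
        if vy<0: vx,vy=-vx,-vy
        t=(p-[x0,y0])@[vx,vy];hd=np.array([x0,y0])+t.max()*np.array([vx,vy])
        print("shaft",st[i],"len",t.max()-t.min(),"head",hd,"pl",np.array([x0,y0])+t.min()*np.array([vx,vy]),"dir",vx,vy,"org",hd-82*np.array([vx,vy]))
    print("fin",onz(c,212.1,199.6,92))
E
python3 m.py
```

```text
plate ((532.8737182617188, 140.57965087890625), (109.0607681274414, 293.827880859375), 2.3760337829589844)
seat [535.3819   80.13166] ydir [-0.0414576  0.9991403] angle from +y 2.3760262 293.82785
shaft [ 393  159   75   92 2239] len 223.88126 head [ 447.19238 -174.67938] pl [ 627.08606 -307.9501 ] dir -0.8035227 0.5952741 org [ 513.08124 -223.49185]
fin [527.54161769 246.90700149  92.        ]
```

```bash
sed -i 's/(sat\[155:255,388:475\]<60)/(sat[155:255,388:475]<35)\&(im.min(2)[155:255,388:475]>75)/' m.py; python3 m.py
```

```text
plate ((532.8737182617188, 140.57965087890625), (109.0607681274414, 293.827880859375), 2.3760337829589844)
seat [535.3819   80.13166] ydir [-0.0414576  0.9991403] angle from +y 2.3760262 293.82785
shaft [397 167  70  20 557] len 170.49725 head [ 613.4833  -171.83975] pl [ 589.89813 -340.69785] dir 0.13833147 0.990386 org [ 602.1401 -253.0514]
shaft [396 192  71  23 613] len 170.34653 head [ 547.525   -171.92564] pl [ 524.19324 -340.66678] dir 0.13696666 0.9905757 org [ 536.29376 -253.15285]
shaft [394 220  53  19 464] len 124.42488 head [ 482.22263 -169.09842] pl [ 465.33594 -292.37207] dir 0.13571802 0.9907475 org [ 471.09375 -250.33972]
fin [527.54161769 246.90700149  92.        ]
```

```bash
cat > d.py <<'E'
# usage: d.py x y z ang(deg of tool y axis direction in world) -> tool-frame deltas
import sys;from h import *
from scipy.spatial.transform import Rotation as R
x,y,z,a=map(float,sys.argv[1:5]);s=env.state()
M=R.from_euler("xyz",s["tcp_rot"]).as_matrix();ty=M[:,1]
cur=np.degrees(np.arctan2(ty[1],ty[0]));w=(a-cur+180)%360-180
print("delta",np.round(M.T@(np.array([x,y,z])-s["eef_pos"]),1),"yaw",round(-w,1),"pos",np.round(s["eef_pos"],1),"ya",round(cur,2),"t",s["t"],"f",np.round(s["ft_force"],1),"grip",s["grip_force"],s["opening"])
E
python3 d.py 537 -249 150 -7.87
```

```text
delta [ 440.7 -229.5   83.4] yaw -65.1 pos [ 182.8 -597.5  233.1] ya -72.99 t 0.1 f [-0.1  0.2 -1.2] grip 0.0 1.0023790107097281
```

```bash
python3 -m crank '[[441,-229,60,-65,50],[441,-229,60,-65,50],[441,-229,60,-65,50],[441,-229,60,-65,50],[441,-229,60,-65,50],[441,-229,60,-65,50],[441,-229,60,-65,50],[441,-229,60,-65,50],[441,-229,60,-65,50],[441,-229,60,-65,50]]'; python3 d.py 537 -249 120 -7.87
```

```text
t: 0.93
eef_pos: [479.2, -306.3, 183.3]
tcp_rot: [-3.141, -0.0, 1.439]
ft_force: [0.7, -1.1, 0.2]
opening: 0.527
grip_force: 0.0
delta [64.4 49.8 63.3] yaw 0.3 pos [ 479.2 -306.3  183.3] ya -7.54 t 0.9333 f [ 0.7 -1.1  0.2] grip 0.0 0.5272803800404539
```

```bash
python3 -m crank '[[60,46,50,0,50],[60,46,50,0,50],[60,46,50,0,50],[60,46,50,0,50],[60,46,50,0,50]]'; python3 d.py 537 -249 120 -7.87
```

```text
t: 1.35
eef_pos: [531.9, -255.0, 133.5]
tcp_rot: [-3.141, -0.0, 1.432]
ft_force: [-0.2, -0.4, 0.7]
opening: 0.53
grip_force: 0.0
delta [ 6.7  4.3 13.5] yaw -0.1 pos [ 531.9 -255.   133.5] ya -7.94 t 1.35 f [-0.2 -0.4  0.7] grip 0.0 0.5297797881026596
```

```bash
python3 -m crank '[[7,4,13,0,50],[7,4,40,0,50],[7,4,70,0,50],[7,4,92,0,50],[7,4,92,0,50],[7,4,92,0,50]]'; python3 d.py 537 -249 41 -7.87
```

```text
t: 1.85
eef_pos: [536.3, -249.9, 42.2]
tcp_rot: [-3.141, -0.0, 1.43]
ft_force: [0.4, 0.2, 0.1]
opening: 0.524
grip_force: 0.0
delta [1.  0.6 1.2] yaw -0.2 pos [ 536.3 -249.9   42.2] ya -8.09 t 1.85 f [0.4 0.2 0.1] grip 0.0 0.5235735404358692
```

```bash
python3 - <<'E'
from h import *
t=snap("top","t1.png")["img"][140:260,370:490];s=snap("scene","s1.png")["img"][170:300,120:280]
o=np.zeros((400,800,3),np.uint8);o[:396,:396]=cv2.resize(t,(396,396),interpolation=2);o[:325,400:]=cv2.resize(s,(400,325),interpolation=2);cv2.imwrite("pics/z1.png",o)
E
```

```text
(no output)
```

View pics/z1.png

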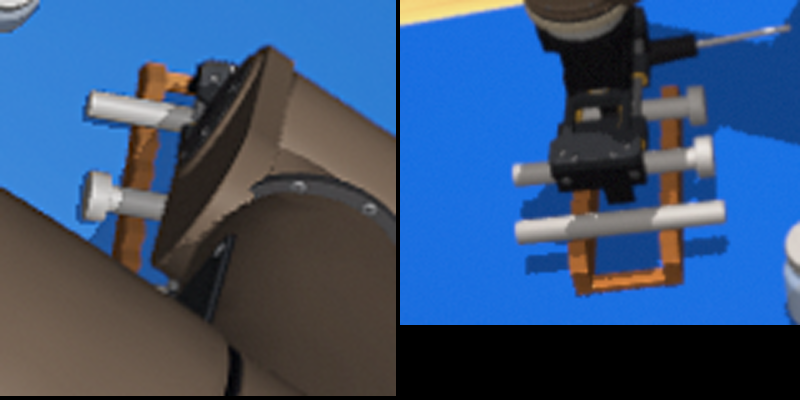

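The gripper straddles the middle shaft between the rails, with the head free at the crop's (95,195) in the top view. Nothing was disturbed, so I'll close, then lift.

```bash
python3 -m crank '[[0,0,1,0,15],[0,0,1,0,15],[0,0,1,0,15],[0,0,1,0,15],[0,0,1,0,15],[0,0,1,0,15]]'; python3 -m crank '[[0,0,-10,0,15],[0,0,-35,0,15],[0,0,-70,0,15],[0,0,-100,0,15],[0,0,-130,0,15],[0,0,-130,0,15]]';  python3 d.py 535 84 170 2.38
```

```text
t: 2.45
eef_pos: [537.2, -248.7, 41.0]
tcp_rot: [3.141, 0.0, 1.431]
ft_force: [0.5, 0.1, 2.7]
opening: 0.204
grip_force: 30.0
t: 2.95
eef_pos: [538.5, -249.4, 176.6]
tcp_rot: [3.134, 0.003, 1.431]
ft_force: [1.0, 0.0, -2.6]
opening: 0.203
grip_force: 30.0
delta [329.7 -49.8   5.2] yaw -10.4 pos [ 538.5 -249.4  176.6] ya -7.98 t 2.95 f [ 1.   0.  -2.6] grip 29.999421536922455 0.20260439229627022
```

```bash
python3 -m crank '[[20,-4,0,-1,15],[50,-10,0,-3,15],[90,-16,0,-5,15],[130,-22,0,-6,15],[170,-28,0,-8,15],[210,-34,0,-10,15],[250,-40,0,-10,15],[290,-45,0,-10,15],[315,-48,0,-10,15],[330,-50,0,-10,15]]'; python3 -m crank '[[0,0,0,0,15],[0,0,0,0,15],[0,0,0,0,15]]';python3 d.py 535.2 84 120 2.38
```

```text
t: 3.78
eef_pos: [532.4, 88.1, 170.2]
tcp_rot: [-3.14, -0.0, 1.608]
ft_force: [0.2, 0.3, -3.7]
opening: 0.206
grip_force: 30.0
t: 4.03
eef_pos: [533.0, 84.6, 170.3]
tcp_rot: [-3.141, 0.0, 1.606]
ft_force: [-0.2, -0.7, -3.8]
opening: 0.202
grip_force: 30.0
delta [-0.6  2.2 50.3] yaw -0.4 pos [533.   84.6 170.3] ya 2.01 t 4.0333 f [-0.2 -0.7 -3.8] grip 29.999438524246216 0.20151984828281705
```

```bash
python3 -m crank '[[2,2,20,-0.4,15],[4,2,40,-0.4,15],[4,2,52,-0.4,15],[4,2,52,-0.4,15],[4,2,52,-0.4,15]]'; python3 d.py 535.05 88 118 2.38
python3 - <<'E'
from h import *
import pickle
T=env.read_camera("top");S=env.read_camera("scene");pickle.dump((T,S),open("h1.pkl","wb"))
t=T["img"][160:245,190:340];s=S["img"][130:250,300:450]
o=np.zeros((600,800,3),np.uint8);o[:255,:450]=cv2.resize(t,(450,255),interpolation=2);o[260:,450-100:][:340,:425]=cv2.resize(s,(425,340),interpolation=2);cv2.imwrite("pics/z2.png",o)
E
```

```text
t: 4.45
eef_pos: [535.1, 88.2, 118.4]
tcp_rot: [-3.14, 0.0, 1.611]
ft_force: [0.2, -0.5, -3.7]
opening: 0.203
grip_force: 30.0
delta [-0.2 -0.1  0.4] yaw -0.1 pos [535.1  88.2 118.4] ya 2.33 t 4.45 f [ 0.2 -0.5 -3.7] grip 29.999488592147827 0.20348263731586919
```

View pics/z2.png

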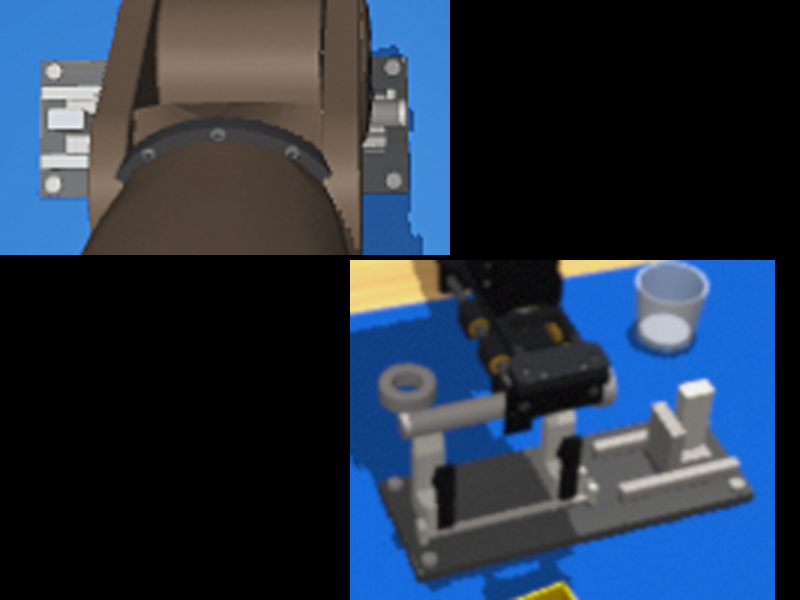

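The held shaft is level above the fixture. Its plain end is at about (324,197) in the top view and (319.4,188) in the scene view, and the head is hidden behind the gripper. I'll compare these with the predicted positions.

```bash
python3 - <<'E'
from h import *
import pickle
T,S=pickle.load(open("h1.pkl","rb"))
P=[538.9,-3.9,118.4];print("pred",proj(T,P),proj(S,P))
print("top pix at z118",onz(T,324.3,197,118.4),"head in scene pred",proj(S,[538.9-.0415*170,166.0,118.4]))
im=T["img"].astype(int)
for r in range(188,208,1): print(r,im[r,319:329].sum(1)//3)
# fixture prong/fork positions predicted in scene & top
def F(x,y,z):
    a=np.array([-.0415,.9991]);b=np.array([.9991,.0415]);return [535.38+b[0]*x+a[0]*y,80.13+b[1]*x+a[1]*y,z]
print("plate corners scene",[proj(S,F(x,y,12)).round(1) for x,y in((-55,-87),(55,-87),(55,208),(-55,208))])
E
```

```text
pred [325.3296787  196.75747542] [317.05865198 188.97320156]
top pix at z118 [538.30557774  -1.69144636 118.4       ] head in scene pred [389.85999668 173.20448973]
188 [ 73  73  72  75  76  75  66 141 139 138]
189 [ 97  97  83  71  71  72  60 141 139 138]
190 [178 181 137  77  70  71  60 142 139 137]
191 [180 183 138  76  71  71  60 142 140 139]
192 [172 176 131  76  75  77  62 141 140 138]
193 [103 106  82  83 112 116  71 140 140 139]
194 [110 110 111 108 160 166  92 140 140 139]
195 [127 127 126 123 184 189 105 136 140 140]
196 [134 133 132 128 197 203 112  85 134 141]
197 [141 139 138 133 209 214 112  87  82 139]
198 [135 136 135 130 199 204 110  88  84 140]
199 [132 132 131 129 192 197 112  89  84 141]
200 [124 123 123 120 172 180 103  89  85 140]
201 [110 112 111 109 106 156  97  90  84 141]
202 [ 70  71  72  71  70  71  72  88  83 140]
203 [ 74  73  74  73  71  72  72 100  95 139]
204 [ 73  72  74  75  73  73  72 145 144 141]
205 [ 75  74  74  74  74  74  65 144 143 139]
206 [ 75  73  73  73  72  72  63 140 141 140]
207 [ 76  73  73  74  74  73  68 112 141 140]
plate corners scene [array([309.4, 207.7]), array([323.7, 240.6]), array([442.6, 211.7]), array([421.8, 182.4])]
```

The predictions agree to about 1 mm, so I'll lower the shaft.

```bash
python3 -m crank '[[0,0,12,0,15],[0,0,24,0,15],[0,0,32,0,15],[0,0,32,0,15]]'; python3 -m crank '[[0,0,6,0,15],[0,0,10,0,15],[0,0,14,0,15],[0,0,14,0,15]]'; python3 d.py 535.05 88 45 2.38
```

```text
t: 4.88
eef_pos: [534.9, 88.9, 86.1]
tcp_rot: [-3.14, 0.0, 1.612]
ft_force: [-0.2, 0.7, -3.6]
opening: 0.203
grip_force: 30.0
t: 5.22
eef_pos: [535.4, 89.2, 72.4]
tcp_rot: [3.141, 0.0, 1.613]
ft_force: [1.8, 0.2, -5.2]
opening: 0.201
grip_force: 30.0
delta [-1.2 -0.4 27.4] yaw 0.0 pos [535.4  89.2  72.4] ya 2.41 t 5.2167 f [ 1.8  0.2 -5.2] grip 29.99924898147583 0.200911540388498
```

```bash
python3 -m crank '[[0,0,6,0,15],[0,0,12,0,15],[0,0,16,0,15]]'; python3 -m crank '[[0,0,4,0,15],[0,0,8,0,15],[0,0,11,0,15],[0,0,12,0,15],[0,0,12,0,15]]'; python3 d.py 535.05 88 45 2.38
```

```text
t: 5.47
eef_pos: [535.4, 89.2, 56.5]
tcp_rot: [3.141, 0.0, 1.613]
ft_force: [-0.2, 0.6, -0.1]
opening: 0.203
grip_force: 30.0
t: 5.88
eef_pos: [535.5, 88.9, 45.5]
tcp_rot: [3.141, 0.0, 1.613]
ft_force: [-2.7, -3.8, 14.2]
opening: 0.204
grip_force: 30.0
delta [-0.9 -0.5  0.5] yaw 0.0 pos [535.5  88.9  45.5] ya 2.41 t 5.8833 f [-2.7 -3.8 14.2] grip 30.00052124261856 0.20368506867559003
```

```bash
python3 -m crank '[[0,0,0,0,22],[0,0,-1,0,28],[0,0,-1,0,36],[0,0,-1,0,36],[0,0,-10,0,36],[0,0,-40,0,36],[0,0,-75,0,36],[0,0,-110,0,36],[0,0,-145,0,36],[0,0,-145,0,36]]'; python3 -m crank '[[-40,0,-20,0,40],[-80,0,-20,0,40],[-120,0,-20,0,40],[-160,0,-20,0,40],[-200,0,-20,0,40],[-240,0,-20,0,40],[-240,0,-20,0,40]]'
python3 - <<'E'
from h import *
import pickle
T=env.read_camera("top");S=env.read_camera("scene");pickle.dump((T,S),open("h2.pkl","wb"))
t=T["img"][170:240,195:335];s=S["img"][150:250,300:450]
o=np.zeros((600,700,3),np.uint8);o[:310,:620]=cv2.resize(t,(620,310),interpolation=2);o[310:,:435]=cv2.resize(s,(435,290),interpolation=2);cv2.imwrite("pics/z3.png",o)
E
```

```text
t: 6.72
eef_pos: [537.2, 89.4, 196.3]
tcp_rot: [3.132, 0.0, 1.613]
ft_force: [0.7, -0.7, 1.0]
opening: 0.38
grip_force: 0.0
t: 7.3
eef_pos: [545.3, -156.4, 209.7]
tcp_rot: [3.141, 0.001, 1.609]
ft_force: [0.2, 0.1, 0.1]
opening: 0.417
grip_force: 0.0
```

View pics/z3.png

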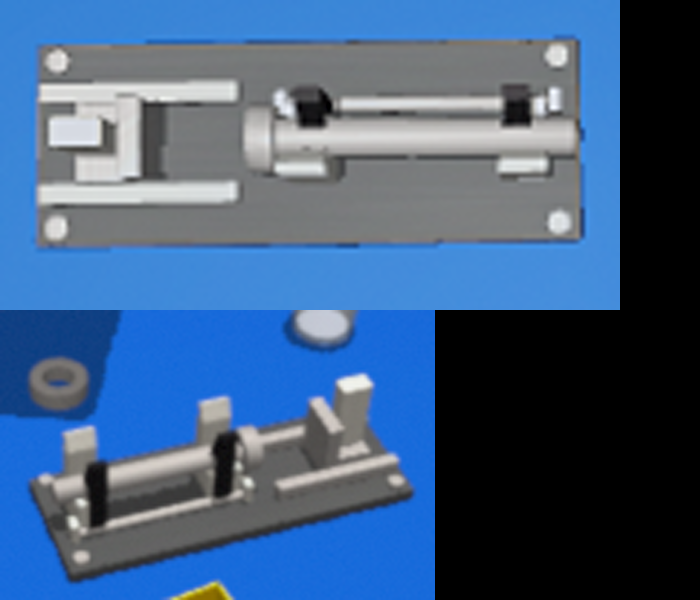

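The shaft lies in both forks with its head (crop x≈257) outside the left fork, and the tines are shut over it. The fin top is unchanged at about (211.9,199.8). Now the stop.

```bash
python3 d.py 528.4 247 150 2.38; python3 -m crank '[[40,0,0,0,45],[80,0,0,0,45],[120,0,0,0,45],[160,0,0,0,45],[200,0,0,0,45],[240,0,0,0,45],[280,0,0,0,45],[320,0,0,0,45],[360,0,0,0,45],[400,0,0,0,45]]';python3 -m crank '[[0,0,20,0,45],[0,0,40,0,45],[0,0,40,0,45],[0,0,40,0,45]]'; python3 d.py 528.4 247 77 2.38
```

```text
delta [399.1  -0.8  59.6] yaw -0.1 pos [ 544.9 -151.8  209.4] ya 2.24 t 7.4 f [-0.9 -0.7 -0.5] grip 0.0 0.42214544134952964
t: 8.23
eef_pos: [526.8, 252.4, 209.9]
tcp_rot: [-3.141, -0.0, 1.615]
ft_force: [0.5, 0.1, -0.5]
opening: 0.474
grip_force: 0.0
t: 8.57
eef_pos: [527.4, 249.9, 169.4]
tcp_rot: [-3.14, 0.001, 1.614]
ft_force: [0.4, -0.3, 0.8]
opening: 0.471
grip_force: 0.0
delta [-2.9  1.1 92.4] yaw 0.1 pos [527.4 249.9 169.4] ya 2.49 t 8.5667 f [ 0.4 -0.3  0.8] grip 0.0 0.4714737212413067
```

```bash
python3 -m crank '[[-2,1,30,0,45],[-3,1,60,0,45],[-3,1,85,0,45],[-3,1,92,0,45],[-3,1,92,0,45]]'; python3 -m crank '[[0,0,0,0,10],[0,0,0,0,10],[0,0,0,0,10],[0,0,0,0,10],[0,0,0,0,10],[0,0,0,0,10]]'; python3 d.py 528.4 247 77 2.38
```

```text
t: 8.98
eef_pos: [529.3, 245.9, 77.3]
tcp_rot: [-3.14, 0.001, 1.612]
ft_force: [-0.7, 0.5, 0.2]
opening: 0.474
grip_force: 0.0
t: 9.48
eef_pos: [529.7, 246.2, 78.4]
tcp_rot: [3.141, -0.0, 1.613]
ft_force: [-2.2, -0.4, 7.2]
opening: 0.167
grip_force: 30.0
delta [ 0.9 -1.2  1.4] yaw 0.0 pos [529.7 246.2  78.4] ya 2.41 t 9.4833 f [-2.2 -0.4  7.2] grip 30.00142067670822 0.16717107746931312
```

```bash
python3 -m crank '[[-6,0,0,0,10],[-12,0,0,0,10],[-18,0,0,0,10],[-24,0,0,0,10],[-30,0,0,0,10],[-35,0,0,0,10],[-35,0,0,0,10]]'; python3 -m crank '[[-2,0,0,0,10],[-4,0,0,0,10],[-6,0,0,0,10],[-6,0,0,0,10]]'; python3 -m crank '[[-2,0,0,0,10],[-4,0,0,0,10],[-4,0,0,0,10]]';python3 d.py 528.4 247 77 2.38
```

```text
t: 10.07
eef_pos: [531.2, 210.5, 78.5]
tcp_rot: [3.141, 0.0, 1.612]
ft_force: [-1.6, -1.8, 7.6]
opening: 0.168
grip_force: 30.0
t: 10.4
eef_pos: [531.4, 205.1, 78.4]
tcp_rot: [3.141, -0.0, 1.613]
ft_force: [-2.4, -1.0, 7.2]
opening: 0.169
grip_force: 30.0
t: 10.65
eef_pos: [531.5, 201.1, 78.4]
tcp_rot: [3.141, -0.0, 1.613]
ft_force: [-1.0, -1.0, 6.2]
opening: 0.169
grip_force: 30.0
delta [46.  -1.2  1.5] yaw 0.0 pos [531.5 201.1  78.4] ya 2.4 t 10.65 f [-1.  -1.   6.2] grip 30.00111311674118 0.16900235065562194
```

```bash
for i in 1; do python3 -m crank '[[-1,0,0,0,10],[-2,0,0,0,10],[-2,0,0,0,10]]'; python3 -m crank '[[-1,0,0,0,10],[-2,0,0,0,10],[-2,0,0,0,10]]'; python3 -m crank '[[-1,0,0,0,10],[-2,0,0,0,10],[-2,0,0,0,10]]'; done | grep -E "eef|ft"
python3 - <<'E'
from h import *
S=env.read_camera("scene");cv2.imwrite("pics/z4.png",cv2.resize(S["img"][140:250,300:450],(750,550),interpolation=2))
E
```

```text
eef_pos: [531.6, 199.3, 78.4]
ft_force: [-2.4, 0.5, 7.2]
eef_pos: [531.7, 197.3, 78.4]
ft_force: [-1.9, 0.9, 6.6]
eef_pos: [531.8, 195.3, 78.4]
ft_force: [-1.6, 0.7, 7.3]
```

View pics/z4.png

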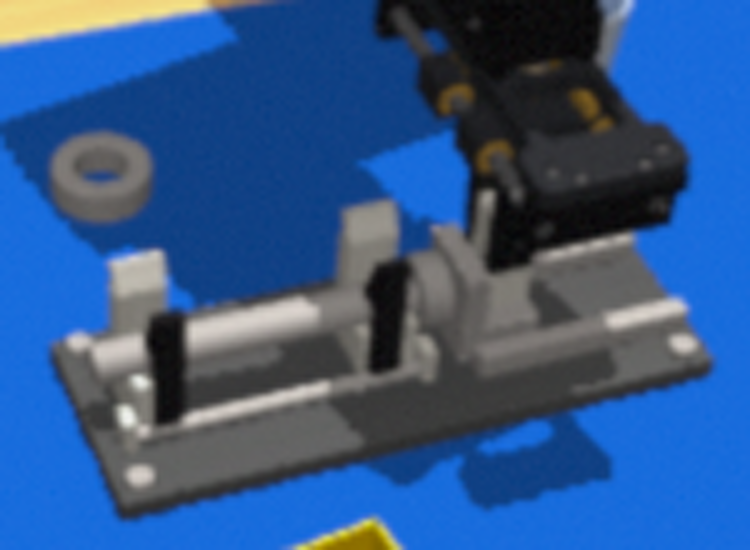

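The stop (crop ~(460,290)) is at or nearly at the head (~(430,285)). I'll keep pushing in small steps until the force climbs.

```bash
(python3 -m crank '[[-1,0,0,0,10],[-1.5,0,0,0,10],[-1.5,0,0,0,10]]'; python3 -m crank '[[-1,0,0,0,10],[-1.5,0,0,0,10],[-1.5,0,0,0,10]]') | grep -E "eef|ft"
```

```text
eef_pos: [531.9, 193.8, 78.4]
ft_force: [-1.2, 0.9, 6.7]
eef_pos: [531.9, 192.3, 78.4]
ft_force: [-1.3, 0.8, 6.2]
```

```bash
(python3 -m crank '[[-1,0,0,0,10],[-1.5,0,0,0,10],[-1.5,0,0,0,10]]'; python3 -m crank '[[-1,0,0,0,10],[-1.5,0,0,0,10],[-1.5,0,0,0,10]]') | grep -E "eef|ft"
```

```text
eef_pos: [532.0, 191.0, 78.4]
ft_force: [-2.2, 3.2, 6.2]
eef_pos: [532.0, 189.6, 78.5]
ft_force: [-2.6, 4.1, 6.2]
```

```bash
(python3 -m crank '[[-1,0,0,0,10],[-1,0,0,0,10]]'; python3 -m crank '[[-1,0,0,0,10],[-1,0,0,0,10]]'; python3 -m crank '[[-1,0,0,0,10],[-1,0,0,0,10]]') | grep -E "eef|ft"
```

```text
eef_pos: [532.1, 188.6, 78.4]
ft_force: [-1.8, 3.1, 6.2]
eef_pos: [532.1, 187.6, 78.4]
ft_force: [-2.4, 2.6, 6.8]
eef_pos: [532.1, 186.7, 78.4]
ft_force: [-2.3, 4.5, 6.8]
```

```bash
(python3 -m crank '[[-1,0,0,0,10],[-1,0,0,0,10]]'; python3 -m crank '[[-1,0,0,0,10],[-1,0,0,0,10]]') | grep -E "eef|ft"
```

```text
eef_pos: [532.1, 186.6, 78.4]
ft_force: [-4.2, 13.1, 5.0]
eef_pos: [532.2, 186.5, 78.5]
ft_force: [-3.7, 21.1, 5.6]
```

Contact is firm at y=186.5. I'll relax the preload, release, and retreat.

```bash
python3 -m crank '[[1,0,0,0,10],[1.5,0,0,0,10],[1.5,0,0,0,10]]' | grep -E "eef|ft"; python3 -m crank '[[0,0,0,0,20],[0,0,0,0,30],[0,0,0,0,40],[0,0,0,0,40],[0,0,-20,0,40],[0,0,-60,0,40],[0,0,-100,0,40],[0,0,-130,0,40],[0,0,-130,0,40]]'|grep eef; python3 -m crank '[[40,0,0,0,40],[80,0,0,0,40],[120,0,0,0,40],[160,0,0,0,40],[200,0,0,0,40],[200,0,0,0,40],[200,0,0,0,40]]'|grep -E "t:|eef"
python3 - <<'E'
from h import *
T=env.read_camera("top");S=env.read_camera("scene")
t=T["img"][170:240,195:335];s=S["img"][150:250,300:450]
o=np.zeros((600,700,3),np.uint8);o[:310,:620]=cv2.resize(t,(620,310),interpolation=2);o[310:,:435]=cv2.resize(s,(435,290),interpolation=2);cv2.imwrite("pics/z5.png",o)
E
```

```text
eef_pos: [532.2, 186.6, 78.5]
ft_force: [-2.6, 7.5, 6.5]
eef_pos: [534.1, 185.8, 213.5]
t: 14.87
eef_pos: [523.0, 386.8, 206.4]
tcp_rot: [-3.141, 0.001, 1.616]
```

View pics/z5.png

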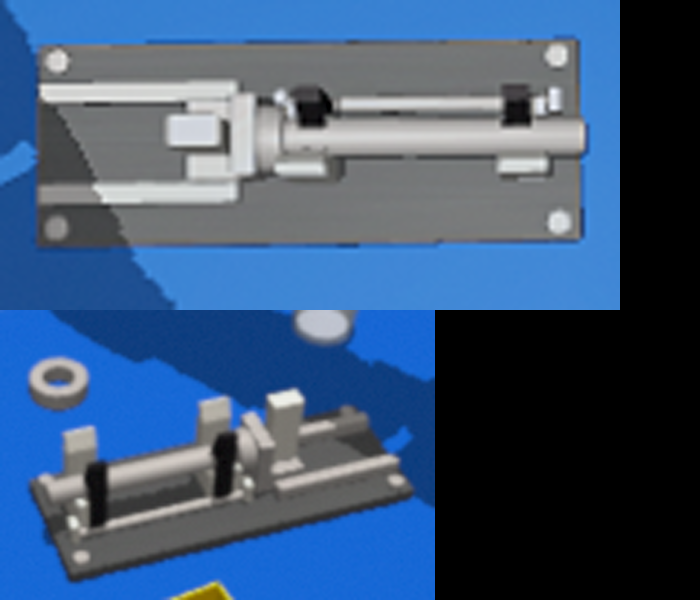

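The stop (crop x≈243) sits against the head (≈268), the head against the fork, and the tines are shut over the shaft. The job can be handed in.

```bash
python3 -c "
from cell import env
print(env.job_done())"
```

```text
the job is handed in; nothing more can be done
None
```

The long headed shaft is clipped in both forks, its head is held between the end stop and the fork, and the job is handed in after about 15 s; the hand-in returned no verdict, but the last pictures show the jaw shut over the shaft and the stop against its head.

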